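# Change the paper rolls on the screw-driven feed carriage

### The job

Crank the handwheel until the carriage pointer stands on the loading mark (the clip nearer the handwheel) and, with the carriage there, take every empty core off its spindle into the white box and set every full paper roll on the bench right down on a free spindle, tube up. Then crank the carriage to the running mark (the clip farther from the handwheel), pointer on the clip, and let go. Leave the timer where it stands.

Things in the scene. Friction and masses are not known exactly. Their poses are not given: they have to be found in the camera images.
- wheel_axis (a point): centre of the handwheel, a dark flat disc 110 mm across turning about the vertical, on the gearbox at the right (-y) end of the aluminium feed unit (100 x 480 mm, fixed, long axis roughly along y). Point on the axis at the disc's underside, 80 mm above the bench (disc top 92, hub 97). Site +y runs along the screw from handwheel to carriage; +x away from the robot
- handle_top (a point): top centre of the handwheel's black upright handle: freely spinning round grip, 18 mm thick, 50 mm long, 42 mm from the wheel's axis; top 143 mm, foot 93 mm above the bench. Grip from above and lead round in a level circle; takes about 2 to 4 N. The wheel stays where it is left
- handwheel (a joint): angle of the handwheel, rad, -18.3 to 18.3 (end stops), about 0 at the start, growing clockwise seen from above. It drives the carriage by a screw: 12 mm per turn; clockwise moves the carriage away from the handwheel, counter-clockwise towards it
- pointer (a point): tip of the thin dark pointer on the carriage (84 x 250 mm plate, top 52 mm above the bench), over the scale bar on the robot's side of the unit, 44 mm above the bench. Moves with the carriage along its own y axis (screw direction, + away from the handwheel), parallel to the y axes of wheel_axis and the markers
- load_marker_tip (a point): the loading mark: a dark steel clip 6 mm wide on the scale bar, the one nearer to the handwheel. The point is the top middle of the clip; its +y axis is the screw direction, away from the handwheel
- run_marker_tip (a point): the running mark: an equal clip on the scale bar, the one farther from the handwheel; axes as for load_marker_tip
- spindle_1 (a point): upright steel spindle on the carriage, 14 mm thick, tip coned, standing 54 mm above its round seat (52 mm across); number 1 of 3 in a row along the carriage 85 mm apart, 1 nearest the handwheel; its origin is on the spindle's axis at the seat, where the underside of a seated roll or core rests (58 mm above the bench)
- spindle_2 (a point): upright steel spindle on the carriage, 14 mm thick, tip coned, standing 54 mm above its round seat (52 mm across); number 2 of 3 in a row along the carriage 85 mm apart, 1 nearest the handwheel; its origin is on the spindle's axis at the seat, where the underside of a seated roll or core rests (58 mm above the bench)
- spindle_3 (a point): upright steel spindle on the carriage, 14 mm thick, tip coned, standing 54 mm above its round seat (52 mm across); number 3 of 3 in a row along the carriage 85 mm apart, 1 nearest the handwheel; its origin is on the spindle's axis at the seat, where the underside of a seated roll or core rests (58 mm above the bench)
- core_1: empty grey plastic core (absent in some starts): a tube 30 mm outside, 20 mm bore, 66 mm tall, with a 56 mm foot flange 4 mm thick; at the start it stands on spindle 1. Origin at the centre of its underside, z up the tube. 50 g
- core_2: empty grey plastic core (absent in some starts): a tube 30 mm outside, 20 mm bore, 66 mm tall, with a 56 mm foot flange 4 mm thick; at the start it stands on spindle 2. Origin at the centre of its underside, z up the tube. 50 g
- core_3: empty grey plastic core (absent in some starts): a tube 30 mm outside, 20 mm bore, 66 mm tall, with a 56 mm foot flange 4 mm thick; at the start it stands on spindle 3. Origin at the centre of its underside, z up the tube. 50 g
- roll_1: full paper roll (absent in some starts): white paper 66 mm across up to 42 mm above its underside, on a grey core (30 mm outside, 20 mm bore right through) whose tube stands 24 mm above the paper; 66 mm tall in all. Starts on the bench, tube up. Origin at the centre of its underside, z up the tube. About 160 g; grip it by the tube
- roll_2: full paper roll (absent in some starts): white paper 66 mm across up to 42 mm above its underside, on a grey core (30 mm outside, 20 mm bore right through) whose tube stands 24 mm above the paper; 66 mm tall in all. Starts on the bench, tube up. Origin at the centre of its underside, z up the tube. About 160 g; grip it by the tube
- roll_3: full paper roll (absent in some starts): white paper 66 mm across up to 42 mm above its underside, on a grey core (30 mm outside, 20 mm bore right through) whose tube stands 24 mm above the paper; 66 mm tall in all. Starts on the bench, tube up. Origin at the centre of its underside, z up the tube. About 160 g; grip it by the tube
- bin: open white plastic box for the empty cores, 120 x 150 mm (x, y), 45 mm high, walls and floor 5 mm, fixed to the bench. Origin at the centre of its underside
- timer: bystander: small white timer, 37 x 64 x 60 mm; leave it alone

How it is judged:
On the way, in this order (a step that is already met when the one before it is completed fails the run):
1. pointer brought onto the loading mark (within 3 mm) and the wheel at rest (y of pointer in the frame of load_marker_tip between -0.003 and 0.003 m and velocity of joint handwheel between -0.1 and 0.1 rad/s), for 0.3 s.
2. with the pointer still on the loading mark: every empty core in the box, every roll seated on a spindle, all let go (y of pointer in the frame of load_marker_tip between -0.003 and 0.003 m and (distance between roll_1 and spindle_1 below 0.008 m or distance between roll_1 and spindle_2 below 0.008 m or distance between roll_1 and spindle_3 below 0.008 m) and angle between each of roll_1, roll_2, roll_3's own z axis and vertical below 0.12 rad and linear speed of each of roll_1, roll_2, roll_3, core_1, core_2, core_3 below 0.03 m/s and (distance between roll_2 and spindle_1 below 0.008 m or distance between roll_2 and spindle_2 below 0.008 m or distance between roll_2 and spindle_3 below 0.008 m) and (distance between roll_3 and spindle_1 below 0.008 m or distance between roll_3 and spindle_2 below 0.008 m or distance between roll_3 and spindle_3 below 0.008 m) and x of core_1 in the frame of bin between -0.06 and 0.06 m and y of core_1 in the frame of bin between -0.075 and 0.075 m and z of each of core_1, core_2, core_3 in the frame of bin below 0.05 m and x of core_2 in the frame of bin between -0.06 and 0.06 m and y of core_2 in the frame of bin between -0.075 and 0.075 m and x of core_3 in the frame of bin between -0.06 and 0.06 m and y of core_3 in the frame of bin between -0.075 and 0.075 m and contact force between the fingers and anything else below 0.3 N), for 0.2 s.
At the end, for the whole second after the job is handed in: The pointer is within 3 mm of the middle of the running mark and the wheel is at rest; every roll present sits on a spindle (underside within 8 mm of the seat point, upright within 0.12 rad); every empty core present lies or stands in the box; all at rest (y of pointer in the frame of run_marker_tip between -0.003 and 0.003 m and (distance between roll_1 and spindle_1 below 0.008 m or distance between roll_1 and spindle_2 below 0.008 m or distance between roll_1 and spindle_3 below 0.008 m) and angle between each of roll_1, roll_2, roll_3's own z axis and vertical below 0.12 rad and linear speed of each of roll_1, roll_2, roll_3, core_1, core_2, core_3 below 0.03 m/s and (distance between roll_2 and spindle_1 below 0.008 m or distance between roll_2 and spindle_2 below 0.008 m or distance between roll_2 and spindle_3 below 0.008 m) and (distance between roll_3 and spindle_1 below 0.008 m or distance between roll_3 and spindle_2 below 0.008 m or distance between roll_3 and spindle_3 below 0.008 m) and x of core_1 in the frame of bin between -0.06 and 0.06 m and y of core_1 in the frame of bin between -0.075 and 0.075 m and z of each of core_1, core_2, core_3 in the frame of bin below 0.05 m and x of core_2 in the frame of bin between -0.06 and 0.06 m and y of core_2 in the frame of bin between -0.075 and 0.075 m and x of core_3 in the frame of bin between -0.06 and 0.06 m and y of core_3 in the frame of bin between -0.075 and 0.075 m and velocity of joint handwheel between -0.1 and 0.1 rad/s); the robot touches nothing.
It fails at once if the timer is moved by more than 30 mm (distance of timer from where it was at the start of the episode above 0.03 m).
Of roll_1, roll_2, roll_3 only 2 to 3 are there at a start; the rules pass over those that are not, and their reading is None.
Of core_1, core_2, core_3 only 1 to 2 are there at a start; the rules pass over those that are not, and their reading is None.
At some moment in a run one of roll_1, roll_2, roll_3 may be knocked a few centimetres aside while the robot is not near it.
It also fails if it takes over 208 s, if anything falls off the work surface, if the arm or the gripper's body presses on something with over 40 N, if the wrist force passes 120 N, or if a joint passes its speed limit or range.

### The arm

A 6-joint arm with a two-finger parallel gripper is mounted at the origin on a cart in front of the work surface, level with it; the furniture and walls round the work are solid. World frame = base frame: x ahead of the robot, y to its left, z up, the work surface at z = 0. Lengths are in m, angles in rad, forces in N, time in s.
With the tool pointing down it reaches from about 0.25 to 0.775 m from the base axis. Payload 4 kg.
Tool frame: the origin (TCP) lies midway between the tips of the shut fingers; the grasp point (between the pads) lies 19 mm behind it (bot.grasp_offset is the distance from the TCP to the grasp point, in m); z points along the fingers, y is the line along which they close (so a half turn about z gives the same grasp; the last joint's range is limited). The gripper opens to 85 mm and grips with 20 to 120 N. Pads are 22 mm wide; open, the fingers measure 114 mm over their backs; the gripper's body (76 mm by 85 mm) begins 54 mm behind the grasp point. The pads swing forward as they close: fully open they stand 13 mm farther back than shut.
Start: joints at [1.042, 0.087, 1.371, -0, 1.684, -0.103], TCP at [0.227, 0.501, 0.231] pointing down, gripper open.
Joint ranges: [-3.1, 3.1], [-0.76, 2.03], [0.27, 2.55], [-1.08, 4.22], [0.17, 2.65], [-2.57, 2.57]. Speed limits (rad/s): [2.79, 2.79, 3.14, 3.14, 3.14, 3.14].

### API

Orientations are given as a 3x3 rotation matrix whose columns are the frame's x, y, z axes.
In Python, from bench import bot, camrig, jaws gives the robot as it stands (bot), with the cameras (camrig) and the gripper (jaws). Calls block until the motion is done:
- bot.reach(position, orientation): joint-space move of the TCP to a pose.
- bot.move_straight(position, frame=None, velocity=0.15): straight line of the TCP; frame=None keeps the orientation; velocity is the mean speed in m/s.
- bot.set_joints(angles): joint-space move.
- jaws.grip(opening): opening from 0.0 (shut) to 1.0 (fully open); the grip force is fixed at half the most; returns when the fingers have stopped.
- bot.hold(seconds).
- bot.solve_ik(position, orientation): joint angles nearest the present ones, or None.
- bot.state(): the state.
- camrig.snapshot(name): name is "side" or "top"; returns a dict with "pixels" (400x640x3 uint8, red, green, blue), "vertical_fov" (degrees; the focal length in pixels is half the picture's height over the tangent of half this angle, whatever the lens; pixels are square), "cx", "cy" (the principal point, pixels), "rvec" (rotation vector, rad) and "tvec" (3), from world to camera coordinates, as OpenCV has them. Camera axes: x right, y down, z forward; pixel columns grow to the right and rows downward; lengths in m; the calibration is good to about 2 mm. A picture is of the moment at which its call begins. There is no depth.
A pose or a line that the arm cannot do raises bot.PlanningError and nothing moves.
- bot.job_done(): hands the job in; it is judged then, once.
The state is a dict: "time": time; "joints": joint angles; "qd": joint speeds; "effort": joint torques, N m; "eef_pos": TCP position; "ee_rot": TCP orientation; "force": force on the tool from outside, world axes, zero at the start; "ft_torque": the same for the moment, N m; "finger_gap": opening from 0.0 (shut) to 1.0 (fully open); "finger_force": force on a finger pad.
Only numpy, scipy, OpenCV 4.12 (cv2) and the standard library are available. Lean on these libraries where they do the work, as an engineer would, in place of code of your own. Each camera call takes 0.05 s, during which the arm holds its last target. There are 200 camera calls.

## Working session

There is one attempt and no reset: what is moved stays moved. The work goes in short steps, each a Python script; the robot and the scene stay as the last script left them, time stands still between calls to the robot, and variables do not carry over. Pictures are saved under pics/ and viewed, at most 14 in all, crops included, and the job is handed in when it is done.

```bash
ls; mkdir -p pics
cat > h.py <<'E'
import numpy as np, cv2
from bench import bot, camrig, jaws
def snap(n):
    s=camrig.snapshot(n); R=cv2.Rodrigues(np.array(s["rvec"],float))[0]; t=np.array(s["tvec"],float).ravel()
    f=200/np.tan(np.radians(s["vertical_fov"])/2)
    K=np.array([[f,0,s["cx"]],[0,f,s["cy"]],[0,0,1.]])
    return dict(img=cv2.cvtColor(np.asarray(s["pixels"]),cv2.COLOR_RGB2BGR),R=R,t=t,K=K,C=-R.T@t)
def ray(c,p):
    d=c["R"].T@np.linalg.solve(c["K"],[p[0],p[1],1.]); return d/np.linalg.norm(d)
def onz(c,p,z):
    d=ray(c,p); return c["C"]+d*(z-c["C"][2])/d[2]
def tri(c1,p1,c2,p2):
    d1,d2=ray(c1,p1),ray(c2,p2)
    s=np.linalg.lstsq(np.c_[d1,-d2],c2["C"]-c1["C"],rcond=None)[0]
    a,b=c1["C"]+s[0]*d1,c2["C"]+s[1]*d2
    return (a+b)/2,np.linalg.norm(a-b)
def proj(c,P):
    P=np.atleast_2d(P); q=(c["R"]@P.T).T+c["t"]; q=q@c["K"].T; return q[:,:2]/q[:,2:]
E
python3 - <<'E'
from h import *
np.set_printoptions(precision=3,suppress=True)
for n in("side","top"):
    c=snap(n); cv2.imwrite(f"pics/{n}0.png",c["img"]); print(n,c["C"],c["R"],c["K"][0])
s=bot.state(); print(s["time"],s["ee_rot"],s["force"],bot.grasp_offset)
E
```

```text
bench.py
pics
side [0.98  0.837 1.104] [[-0.855  0.519 -0.003]
 [ 0.41   0.671 -0.618]
 [-0.319 -0.529 -0.786]] [463.061   0.    315.513]
top [0.423 0.166 1.258] [[-0.028 -1.     0.008]
 [-0.991  0.027 -0.134]
 [ 0.134 -0.012 -0.991]] [509.047   0.    323.105]
0.1 [[-0.911  0.413 -0.001]
 [ 0.413  0.911 -0.002]
 [ 0.    -0.002 -1.   ]] [ 0.149 -0.217 -1.006] 0.0187
```

View pics/top0.png

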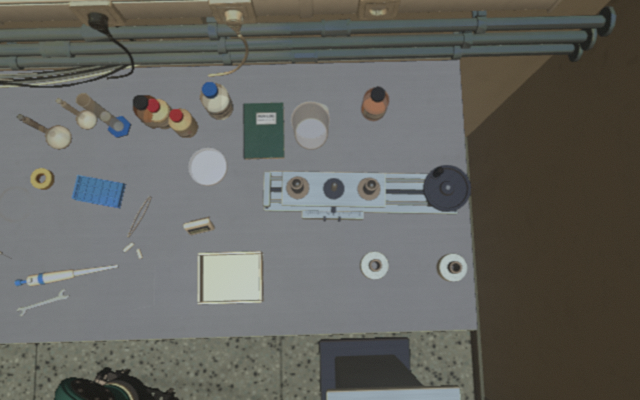

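View pics/side0.png

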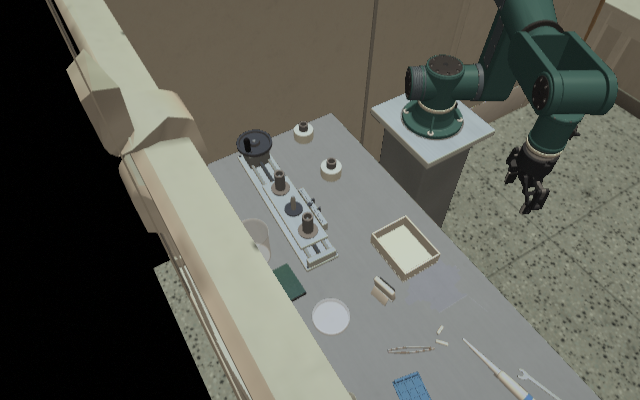

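The top view shows two rolls at about (375,265) and (453,267), cores at (297,187) and (370,187), an empty spindle at (334,187), the box at (230,278), the wheel at (446,188), the scale bar at about (333,214) and the timer at (199,227). The side view shows the same things. I'll enlarge both.

Run:
```python
import cv2
t=cv2.imread("pics/top0.png");s=cv2.imread("pics/side0.png")
cv2.imwrite("pics/t1.png",cv2.resize(t[160:290,260:475],None,fx=3.7,fy=3.7,interpolation=cv2.INTER_CUBIC))
cv2.imwrite("pics/s1.png",cv2.resize(s[115:270,225:355],None,fx=3.8,fy=3.8,interpolation=cv2.INTER_CUBIC))
```

```text
(no output)
```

View pics/t1.png

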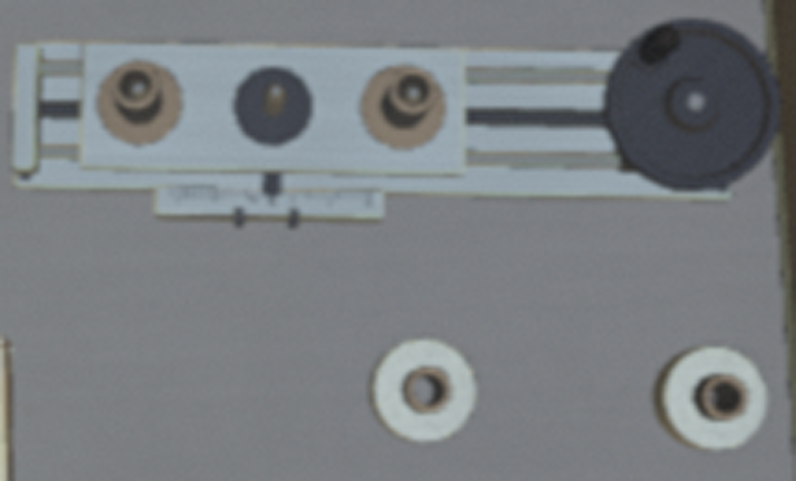

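View pics/s1.png

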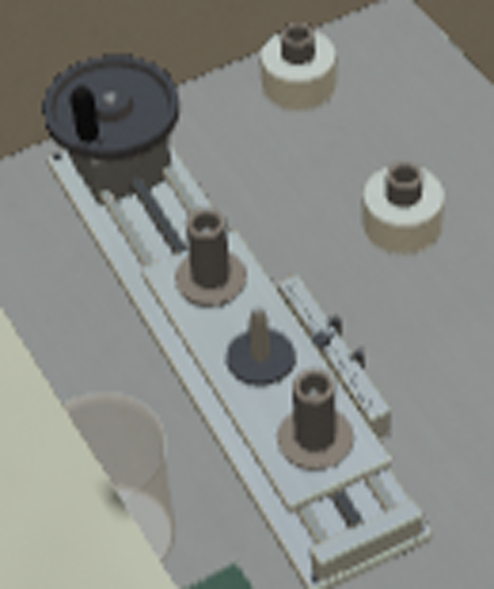

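The crops show the pointer at about (333.5,213), the loading clip at (339,219), the running clip at (324.6,219) and the handle at (437.6,171) in top pixels. The carriage therefore has to move about 13 mm towards the wheel first, which is counter-clockwise. Next I'll measure these precisely.

Run:
```python
from h import *
np.set_printoptions(precision=4,suppress=True)
T,S=snap("top"),snap("side")
t=lambda x,y:((x+.5)/3.7-.5+260,(y+.5)/3.7-.5+160)
s=lambda x,y:((x+.5)/3.8-.5+225,(y+.5)/3.8-.5+115)
F=dict(hub=((695,101),(110,98)),handle_top=((662,36),(83,92)),core1_top=((412,89),(207,222)),core3_top=((137,85),(315,384)),
 sp2_tip=((275,88),(259,312)),seat2=((272,107),(260,357)),fl1=((403,108),(210,277)),fl3=((139,103),(316,439)),rollA_paper=((425,390),(403,200)),rollA_tube=((428,389),(405,172)),
 rollB_paper=((715,398),(299,63)),rollB_tube=((722,398),(298,34)),clipR=((293,218),(335,323)),clipL=((239,218),(358,355)),ptr=((272,197),(321,338)))
for k,(a,b) in F.items():
    p,e=tri(T,t(*a),S,s(*b)); print(k,p,"gap",round(e,4))
def ell(mask,name,c,z):
    cs,_=cv2.findContours(mask,cv2.RETR_EXTERNAL,cv2.CHAIN_APPROX_NONE)
    k=max(cs,key=cv2.contourArea); e=cv2.fitEllipse(cv2.convexHull(k)); print(name,e[0],e[1],onz(c,e[0],z)); return e
hsv=cv2.cvtColor(T["img"],cv2.COLOR_BGR2HSV)
for (x,y) in [(375,265),(453,267),(346,187),(446,188),(434,190),(300,195),(367,195),(437,171),(334,188)]: print((x,y),T["img"][y,x],hsv[y,x])
def sub(m,x0,x1,y0,y1):
    o=np.zeros_like(m); o[y0:y1,x0:x1]=m[y0:y1,x0:x1]; return o
V=hsv[...,2]
ell(sub((V<100).astype(np.uint8),422,470,163,213),"wheel",T,.092)
ell(sub((V<30).astype(np.uint8),428,445,165,180),"handle",T,.118)
w=(V>185).astype(np.uint8)
ell(sub(w,355,395,245,285),"A",T,.042); ell(sub(w,435,475,245,290),"B",T,.042)
br=((hsv[...,0]<25)&(hsv[...,1]>50)).astype(np.uint8)
ell(sub(br,280,315,170,205),"c3",T,.062); ell(sub(br,352,388,170,205),"c1",T,.062)
ell(sub((V<100).astype(np.uint8),320,347,175,202),"seat2",T,.058)
ell(sub(((V>170)&(hsv[...,1]>15)).astype(np.uint8),190,270,245,312),"bin",T,.045)
```

```text
hub [ 0.6167 -0.1372  0.092 ] gap 0.0033
handle_top [ 0.649  -0.107   0.1408] gap 0.003
core1_top [0.6238 0.0438 0.1202] gap 0.0039
core3_top [0.6309 0.2126 0.119 ] gap 0.0043
sp2_tip [0.6286 0.1279 0.1064] gap 0.0054
seat2 [0.6278 0.1271 0.0501] gap 0.0016
fl1 [0.6241 0.0423 0.0541] gap 0.0018
fl3 [0.6315 0.2138 0.0533] gap 0.0033
rollA_paper [0.442  0.0334 0.0288] gap 0.0034
rollA_tube [0.4421 0.0352 0.0641] gap 0.0031
rollB_paper [ 0.431  -0.1557  0.0234] gap 0.0049
rollB_tube [ 0.4318 -0.1513  0.0612] gap 0.0017
clipR [0.5564 0.1154 0.0311] gap 0.0031
clipL [0.5573 0.1509 0.0309] gap 0.0033
ptr [0.5724 0.1271 0.0351] gap 0.0028
(375, 265) [131 126 124] [111  14 131]
(453, 267) [73 72 72] [120   3  73]
(346, 187) [173 164 150] [102  34 173]
(446, 188) [110 104  98] [105  28 110]
(434, 190) [73 65 62] [112  38  73]
(300, 195) [108 121 130] [ 18  43 130]
(367, 195) [105 116 127] [ 15  44 127]
(437, 171) [35 34 34] [120   7  35]
(334, 188) [74 83 88] [19 41 88]
wheel (453.21551513671875, 186.3589324951172) (49.07121658325195, 64.80333709716797) [ 0.619  -0.1518  0.092 ]Traceback (most recent call last):
  File "<stdin>", line 20, in <module>
  File "<stdin>", line 13, in ell
ValueError: max() iterable argument is empty
```

```bash
cat >> h.py <<'E'
def win(m,x0,x1,y0,y1):
    o=np.zeros(m.shape,np.uint8); o[y0:y1,x0:x1]=m[y0:y1,x0:x1]; return o
def ell(mask,c,z):
    cs,_=cv2.findContours(mask,cv2.RETR_EXTERNAL,cv2.CHAIN_APPROX_NONE)
    if not cs: return None
    e=cv2.fitEllipse(cv2.convexHull(max(cs,key=cv2.contourArea))); return e[0],e[1],onz(c,e[0],z)
def prof(c,y0,y1,x0,x1,thr=20):
    "dark marks in a row band: centroids of dark columns"
    g=cv2.cvtColor(c["img"],cv2.COLOR_BGR2GRAY)[y0:y1,x0:x1].mean(0); w=np.clip(np.median(g)-g-thr,0,None)
    n,l=cv2.connectedComponents((w>0).astype(np.uint8)[None]); l=l[0]
    return [(round(x0+np.average(np.where(l==i)[0],weights=w[l==i]),2),round(w[l==i].sum())) for i in range(1,n)]
E
python3 - <<'E'
from h import *
np.set_printoptions(precision=4,suppress=True,linewidth=200)
T=snap("top"); hsv=cv2.cvtColor(T["img"],cv2.COLOR_BGR2HSV); H,Sa,V=hsv[...,0],hsv[...,1],hsv[...,2]
print("wheel",ell(win((V<85),420,471,160,214),T,.092))
print("handle",ell(win(V<50,428,446,162,180),T,.118))
w=V>170
print("A",ell(win(w,355,395,245,285),T,.042)); print("B",ell(win(w,435,475,245,290),T,.042))
br=(H<30)&(Sa>25)
print("c3",ell(win(br,280,315,170,205),T,.062)); print("c1",ell(win(br,352,388,170,205),T,.062))
print("seat2",ell(win(V<110,320,347,172,203),T,.058)); print("bin",ell(win(w,190,270,245,312),T,.045))
print("timer",ell(win(w,180,218,212,240),T,.0))
for y in range(207,223): print(y,prof(T,y,y+1,304,362,15))
E
```

```text
wheel ((450.65234375, 184.5592803955078), (45.69279861450195, 64.53539276123047), array([ 0.6234, -0.1461,  0.092 ]))
handle ((437.61602783203125, 171.565673828125), (7.302584171295166, 11.567334175109863), array([ 0.6499, -0.1111,  0.118 ]))
A ((374.2265625, 265.0399169921875), (25.661163330078125, 26.538494110107422), array([0.4431, 0.0344, 0.042 ]))
B ((452.973876953125, 267.15338134765625), (25.69880485534668, 26.567909240722656), array([ 0.4329, -0.1527,  0.042 ]))
c3 ((297.2161865234375, 187.26708984375), (21.002689361572266, 21.391538619995117), array([0.6318, 0.2124, 0.062 ]))
c1 ((368.4496154785156, 188.4152374267578), (21.187379837036133, 21.440542221069336), array([0.6245, 0.0428, 0.062 ]))
seat2 ((333.2867126464844, 188.2020263671875), (20.381420135498047, 20.51676368713379), array([0.628 , 0.1265, 0.058 ]))
bin ((227.1623992919922, 276.2909240722656), (50.60712432861328, 123.05619049072266), array([0.4264, 0.3827, 0.045 ]))
timer ((195.6833038330078, 223.1986541748047), (5.1217498779296875, 26.496807098388672), array([0.5591, 0.4682, 0.    ]))
207 [(np.float64(333.16), 290), (np.float64(351.0), 4), (np.float64(354.0), 1)]
208 [(np.float64(333.11), 329)]
209 [(np.float64(333.01), 336)]
210 [(np.float64(309.0), 2), (np.float64(314.15), 14), (np.float64(332.99), 306)]
211 [(np.float64(333.02), 254)]
212 [(np.float64(333.04), 166)]
213 [(np.float64(332.89), 37)]
214 [(np.float64(332.95), 22), (np.float64(359.0), 4)]
215 [(np.float64(333.0), 3), (np.float64(359.0), 1)]
216 [(np.float64(324.11), 76), (np.float64(338.98), 53)]
217 [(np.float64(324.15), 128), (np.float64(339.02), 109)]
218 [(np.float64(324.16), 49), (np.float64(339.06), 46)]
219 [(np.float64(324.23), 48), (np.float64(338.91), 54)]
220 [(np.float64(324.14), 63), (np.float64(338.84), 76)]
221 [(np.float64(324.25), 16), (np.float64(338.65), 43)]
222 []
```

Measurements agree: the axis is at about (0.617,-0.138) and handle radius comes out at 42.6 mm. The pointer is about 14 mm (1.17 turns) from the loading mark. Next I'll grip the handle and crank counter-clockwise, watching the forces.

```bash
cat >> h.py <<'E'
U=np.array([.043,.999,0]); DOWN=np.array([[-1.,0,0],[0,1,0],[0,0,-1]])
AX=np.array([.617,-.138]); R0=.042
def hpos(th,z=.107): return np.r_[AX+R0*np.array([np.cos(th),np.sin(th)]),z]
def crank(th,turn,vel=.12,step=np.radians(15),verbose=True):
    n=max(1,int(np.ceil(abs(turn)/step))); fs=[]
    for i in range(1,n+1):
        a=th+turn*i/n; bot.move_straight(hpos(a),velocity=vel)
        f=np.array(bot.state()["force"]); fs.append((round(np.degrees(a)),*f.round(1)))
        if np.linalg.norm(f[:2])>50: print("FORCE",fs[-1]); break
    if verbose: print(fs)
    return a
def offsets(verbose=False):
    "pointer - load, pointer - run along the screw, m (top view)"
    c=snap("top")
    P=[p for p in sum([prof(c,y,y+1,304,362,15) for y in (209,210,211)],[]) if p[1]>150]
    M=[p for y in (216,217,218) for p in prof(c,y,y+1,304,362,15) if p[1]>30]
    f=lambda x,y,z:onz(c,(x,y),z)@U
    p=f(np.mean([q[0] for q in P]),210,.044)
    xs=np.array([q[0] for q in M]); mid=xs.mean()
    l,r=f(xs[xs>331].mean(),217,.042),f(xs[xs<331].mean(),217,.042)
    return p-l,p-r,P,M
E
python3 - <<'E'
from h import *
print(offsets())
th=np.arctan2(.027,.033); print(np.degrees(th))
bot.reach(hpos(th,.25),DOWN); jaws.grip(.5)
bot.move_straight(hpos(th,.17)); bot.move_straight(hpos(th),velocity=.06)
print(bot.state()["force"]); jaws.grip(0)
s=bot.state(); print(s["time"],s["force"],s["finger_gap"],s["finger_force"])
a=crank(th,np.pi/2,vel=.06); print(a,bot.state()["time"])
E
```

```text
(np.float64(0.014622794940788164), np.float64(-0.021032159466781858), [(np.float64(332.98), 338), (np.float64(333.01), 308), (np.float64(333.02), 253)], [(np.float64(324.1), 78), (np.float64(338.92), 50), (np.float64(324.14), 122), (np.float64(339.05), 108), (np.float64(324.2), 50), (np.float64(338.96), 48)])
39.28940686250036
[ 1.01252822 -0.62383268 -0.48068651]
5.6583 [0.86088133 2.37887436 3.15609181] 0.19124127416231118 58.878763569518924
[(54, np.float64(3.7), np.float64(5.0), np.float64(3.0)), (69, np.float64(1.9), np.float64(6.3), np.float64(4.4)), (84, np.float64(1.1), np.float64(8.0), np.float64(4.4)), (99, np.float64(-1.9), np.float64(9.7), np.float64(6.8)), (114, np.float64(-3.9), np.float64(8.8), np.float64(7.1)), (129, np.float64(-6.6), np.float64(8.2), np.float64(9.3))]
2.256525837701183 7.6583
```

Run:
```python
from h import *
th=2.256525837701183
a=crank(th,np.radians(340),vel=.1)
bot.hold(.3); c=snap("top"); cv2.imwrite("pics/t2.png",cv2.resize(c["img"][150:300,180:475],None,fx=2.6,fy=2.6,interpolation=cv2.INTER_CUBIC))
try: print(offsets())
except Exception as e: print(e)
print(a,bot.state()["time"])
```

```text
[(144, np.float64(-6.8), np.float64(4.9), np.float64(9.0)), (159, np.float64(-7.4), np.float64(1.6), np.float64(7.8)), (174, np.float64(-4.6), np.float64(-0.3), np.float64(6.1)), (188, np.float64(-2.2), np.float64(-1.1), np.float64(4.1)), (203, np.float64(2.1), np.float64(-1.7), np.float64(5.6)), (218, np.float64(4.5), np.float64(0.6), np.float64(4.0)), (233, np.float64(4.1), np.float64(3.1), np.float64(6.0)), (248, np.float64(4.1), np.float64(4.3), np.float64(5.4)), (262, np.float64(2.0), np.float64(6.8), np.float64(6.9)), (277, np.float64(0.5), np.float64(6.7), np.float64(8.3)), (292, np.float64(-1.8), np.float64(7.1), np.float64(9.1)), (307, np.float64(-2.8), np.float64(7.2), np.float64(8.7)), (321, np.float64(-4.8), np.float64(5.9), np.float64(9.6)), (336, np.float64(-6.4), np.float64(4.8), np.float64(9.2)), (351, np.float64(-4.5), np.float64(3.3), np.float64(9.0)), (366, np.float64(-2.7), np.float64(1.9), np.float64(8.7)), (381, np.float64(-1.8), np.float64(1.0), np.float64(7.2)), (395, np.float64(0.3), np.float64(2.1), np.float64(6.8)), (410, np.float64(1.6), np.float64(3.9), np.float64(6.6)), (425, np.float64(0.9), np.float64(4.9), np.float64(7.5)), (440, np.float64(-0.3), np.float64(7.0), np.float64(7.4)), (455, np.float64(-1.0), np.float64(6.7), np.float64(8.5)), (469, np.float64(-2.9), np.float64(8.4), np.float64(10.1))]
(np.float64(0.0002724330296995092), np.float64(-0.03539053738696757), [(np.float64(339.01), 366), (np.float64(338.98), 318), (np.float64(338.93), 256)], [(np.float64(324.1), 81), (np.float64(338.96), 70), (np.float64(324.12), 131), (np.float64(339.02), 112), (np.float64(324.22), 55), (np.float64(338.96), 53)])
8.190645294481904 14.0
```

View pics/t2.png

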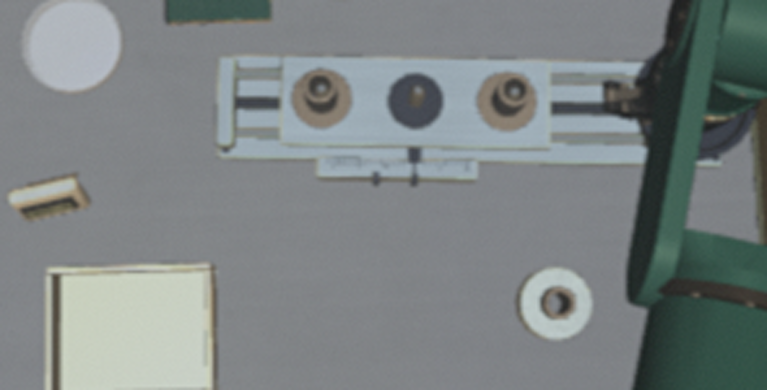

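The pointer (at about (339,210) in full pixels) stands on the loading clip, with 0.3 mm left over. The box spans x = 198 to 263 px. I'll release the handle and move the first core.

```bash
cat >> h.py <<'E'
GX=np.array([[0,1.,0],[1,0,0],[0,0,-1]])
SP=[np.array([.6239,.0283]),np.array([.6276,.1133]),np.array([.6312,.1982])]
def core(sp,dst):
    x,y=sp
    bot.reach([x,y,.22],GX); jaws.grip(.7)
    bot.move_straight([x,y,.095],velocity=.12); jaws.grip(0)
    s=bot.state(); print("grip",s["finger_gap"],s["finger_force"],s["force"].__repr__())
    bot.move_straight([x,y,.23],velocity=.15); s=bot.state(); print("lift",s["finger_gap"],s["force"])
    bot.move_straight([*dst,.23],velocity=.3)
    bot.move_straight([*dst,.050],velocity=.15); jaws.grip(.6)
    bot.move_straight([*dst,.2],velocity=.25); print(bot.state()["time"],bot.state()["finger_gap"])
E
python3 - <<'E'
from h import *
np.set_printoptions(precision=4,suppress=True,linewidth=200)
im=cv2.imread("pics/top0.png"); c=snap("top")
V=im.max(2); g=cv2.cvtColor(im,cv2.COLOR_BGR2HSV)
m=win((g[...,1]>20)&(g[...,0]<45)&(V>90),188,275,240,315)
k=max(cv2.findContours(m,cv2.RETR_EXTERNAL,cv2.CHAIN_APPROX_NONE)[0],key=cv2.contourArea)
r=cv2.minAreaRect(k); print(r); b=onz(c,r[0],.045); print("bin",b,[onz(c,p,.045) for p in cv2.boxPoints(r)])
p=np.array(bot.state()["eef_pos"]); print(p)
jaws.grip(.5); bot.hold(.4); print(offsets()[:2])
bot.move_straight([p[0],p[1],.24])
for q in ([*SP[0],.22],[*SP[2],.22],[*b[:2],.23],[*b[:2],.05],[.433,-.153,.05],[.443,.034,.05]): print(bot.solve_ik(q,GX))
E
```

```text
((229.99147033691406, 277.10888671875), (51.63997268676758, 65.04985046386719), 88.75463104248047)
bin [0.4243 0.376  0.045 ] [array([0.4855, 0.4541, 0.045 ]), array([0.4846, 0.3   , 0.045 ]), array([0.3639, 0.2989, 0.045 ]), array([0.3649, 0.4509, 0.045 ])]
[ 0.6018 -0.0952  0.108 ]
(np.float64(0.0003205341919068627), np.float64(-0.035366484257065095))
[-0.0454  0.2564  1.1983 -0.      1.6869 -0.0454]
[ 0.2186  0.3412  1.0914 -0.      1.7089  0.2186]
[ 0.6251  0.1253  1.3317 -0.      1.6846  0.6251]
[ 0.6251  0.2289  1.5786 -0.      1.3341  0.6251]
[-0.4632 -0.002   1.8349 -0.      1.3086 -0.4632]
[-0.0511 -0.0358  1.8682 -0.      1.3092 -0.0511]
```

Run:
```python
from h import *
np.set_printoptions(precision=3,suppress=True)
core(SP[0],(.424,.411))
core(SP[2],(.424,.341))
c=snap("top"); print(offsets()[:2]); cv2.imwrite("pics/t3.png",cv2.resize(c["img"][150:310,180:475],None,fx=2.6,fy=2.6,interpolation=cv2.INTER_CUBIC))
```

```text
grip 0.33782157822921244 59.178102761507034 array([-1.145, -0.303,  3.738])
lift 0.33450982571338594 [-0.463 -0.355  0.095]
24.4583 0.5999230336483973
grip 0.33564648923261453 59.40896848216653 array([-1.094, -0.517,  4.65 ])
lift 0.3348687586283492 [ 0.383  0.352 -0.436]
31.9167 0.6028331632669516
(np.float64(0.00033656113255864373), np.float64(-0.035342463618574266))
```

View pics/t3.png

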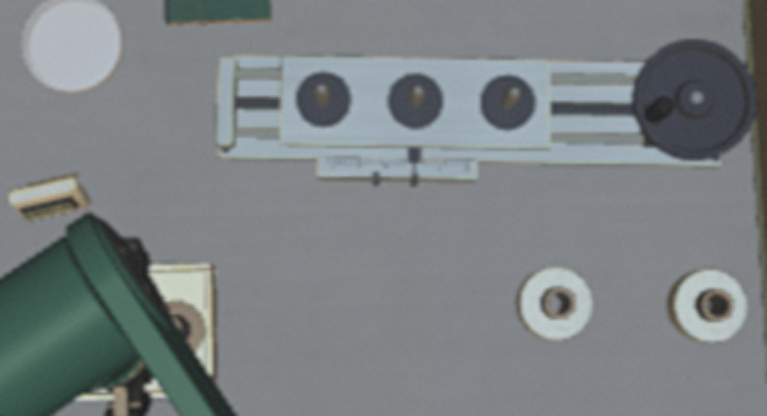

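All spindles are bare and both rolls are still in place at about (394,266) and (453,267) px. One core is visible in the box. Next I'll re-measure the seats and rolls (both views) and place roll A on spindle 2.

```bash
cat >> h.py <<'E'
def rolls():
    "rolls from both views: paper-top centres (white blobs) on z=.042 near the bench area in front"
    c=snap("top"); V=c["img"].min(2)
    m=win(V>135,280,475,225,320); out=[]
    for k in cv2.findContours(m,cv2.RETR_EXTERNAL,cv2.CHAIN_APPROX_NONE)[0]:
        if cv2.contourArea(k)>300:
            e=cv2.fitEllipse(cv2.convexHull(k)); out.append((onz(c,e[0],.042).round(4),np.round(e[1],1)))
    return out
def seats():
    c=snap("top"); V=c["img"].max(2); out=[]
    for s in SP:
        u,v=proj(c,[*s,.058])[0].round().astype(int); r=ell(win(V<110,u-13,u+14,v-14,v+15),c,.058); out.append((r[2].round(4),np.round(r[1],1)))
    return out
def roll(p,sp):
    x,y=p
    bot.reach([x,y,.2],GX); jaws.grip(.65)
    bot.move_straight([x,y,.1],velocity=.25); bot.move_straight([x,y,.046],velocity=.08); jaws.grip(0)
    s=bot.state(); print("grip",s["finger_gap"],s["finger_force"],s["force"])
    bot.move_straight([x,y,.2],velocity=.15); s=bot.state(); print("lift",s["finger_gap"],s["force"])
    bot.move_straight([*sp,.2],velocity=.25); bot.hold(.3)
    for z in (.165,.15,.135,.12,.111,.107,.105):
        bot.move_straight([*sp,z],velocity=.06); f=np.array(bot.state()["force"]); print(z,f.round(1))
        if f[2]>15 and z>.107: print("STOP"); return False
    return True
E
python3 - <<'E'
from h import *
np.set_printoptions(precision=4,suppress=True)
print(seats()); R=rolls(); print(R); T,S=snap("top"),snap("side")
cv2.imwrite("pics/s3.png",cv2.resize(S["img"][110:270,225:355],None,fx=3.7,fy=3.7,interpolation=cv2.INTER_CUBIC))
E
```

```text
[(array([0.6235, 0.0274, 0.058 ]), array([20.1, 20.2])), (array([0.6272, 0.1119, 0.058 ]), array([19.9, 20. ])), (array([0.6309, 0.1967, 0.058 ]), array([19.9, 20.3]))]
[(array([ 0.4329, -0.1536,  0.042 ]), array([27.5, 28.7])), (array([ 0.439 , -0.0121,  0.042 ]), array([27.8, 28.7]))]
```

View pics/s3.png

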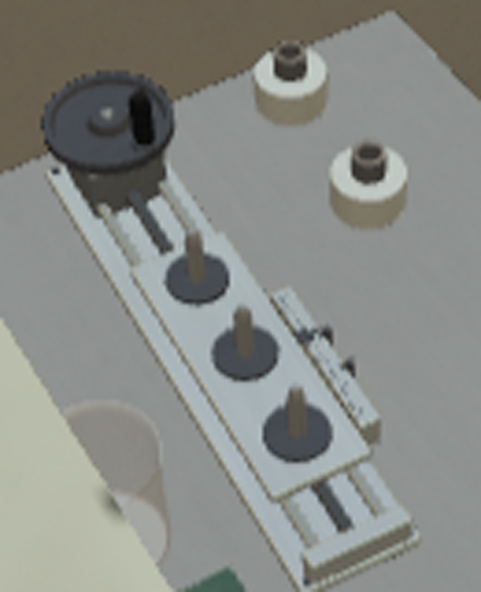

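Side view: three bare spindles (seats at crop (198,278), (245,352), (297,432)), and both rolls upright. Roll A has been knocked to about (0.439,-0.012). Next I'll cross-check against the side view and carry on.

Run:
```python
from h import *
np.set_printoptions(precision=4,suppress=True)
S=snap("side"); T=snap("top")
s=lambda x,y:((x+.5)/3.7-.5+225,(y+.5)/3.7-.5+110)
for n,q,z in (("s1",(198,278),.058),("s2",(245,352),.058),("s3",(297,432),.058),("A tube",(370,150),.066),("A paper",(368,178),.042),("B tube",(291,50),.066),("B paper",(290,74),.042)): print(n,onz(S,s(*q),z))
t=lambda x,y:((x+.5)/2.6-.5+180,(y+.5)/2.6-.5+150)
print("tri A tube",tri(T,t(558,302),S,s(370,150)),"B",tri(T,t(716,304),S,s(291,50)))
for n,a,b in (("s2tip",(417,92),(243,310)),("s3tip",(322,91),(297,390))): print(n,tri(T,t(*a),S,s(*b)))
```

```text
s1 [0.6241 0.034  0.058 ]
s2 [0.6286 0.1179 0.058 ]
s3 [0.6323 0.2029 0.058 ]
A tube [ 0.4373 -0.0075  0.066 ]
A paper [ 0.4435 -0.0001  0.042 ]
B tube [ 0.4321 -0.1474  0.066 ]
B paper [ 0.4359 -0.1437  0.042 ]
tri A tube (array([ 0.4383, -0.0087,  0.0658]), np.float64(0.0031447860842090413)) B (array([ 0.4323, -0.1507,  0.0641]), np.float64(0.0037349071388456416))
s2tip (array([0.6263, 0.1128, 0.1029]), np.float64(0.002196259156861925))
s3tip (array([0.6293, 0.1971, 0.1022]), np.float64(0.0027922035638616675))
```

The side view reads about 5 mm more in y for everything alike, so the top-to-top difference between roll and spindle is sound (the y error cancels, and the grip centres x).

Run:
```python
from h import *
np.set_printoptions(precision=4,suppress=True)
print(roll((.439,-.0118),(.6275,.1120))); print(bot.state()["time"],bot.state()["finger_gap"])
```

```text
grip 0.3238273873721339 59.243658520281315 [-1.6922  0.5207  5.4249]
lift 0.32224989421195604 [ 0.1847  0.041  -0.5482]
0.165 [ 0.4  0.2 -1.5]
0.15 [ 0.2  0.3 -1.4]
0.135 [ 0.9  1.  -0.6]
0.12 [ 0.7  0.1 -1.4]
0.111 [ 0.8 -0.1 -0.6]
0.107 [-0.5 -0.9 -0.9]
0.105 [-0.1 -1.2 -1.6]
True
40.8667 0.3220819978161129
```

Run:
```python
from h import *
np.set_printoptions(precision=4,suppress=True)
jaws.grip(.55); bot.move_straight([.6275,.112,.2]); bot.reach([.424,.341,.25],GX)
R=rolls(); print(R); b=min((r[0] for r in R),key=lambda p:p[1])
assert abs(b[0]-.433)<.06 and abs(b[1]+.1536)<.06
if roll(b[:2],(.6312,.1968)):
    jaws.grip(.55); bot.move_straight([.6312,.1968,.2]); bot.reach([.424,.25,.3],GX)
c=snap("top"); print(bot.state()["time"],offsets()[:2]); cv2.imwrite("pics/t4.png",cv2.resize(c["img"][150:310,180:475],None,fx=2.6,fy=2.6,interpolation=cv2.INTER_CUBIC))
S=snap("side");cv2.imwrite("pics/s4.png",cv2.resize(S["img"][110:290,225:455],None,fx=3.3,fy=3.3,interpolation=cv2.INTER_CUBIC))
```

```text
[(array([ 0.4328, -0.1538,  0.042 ]), array([27.7, 28.7]))]
grip 0.3247373379118347 59.702947894111276 [-1.7186  0.4335  3.3809]
lift 0.3161531393831269 [-0.3199  0.5115 -0.8205]
0.165 [-0.3  0.7 -1.6]
0.15 [ 0.1 -0.9 -0.9]
0.135 [ 1.   0.1 -0.6]
0.12 [ 0.7  0.5 -1.8]
0.111 [-0.9 -0.2 -1.2]
0.107 [-0.   0.3 -0.8]
0.105 [-0.5 -0.2 -0.9]
55.0583 (np.float64(0.00035259994002526107), np.float64(-0.035398527999469465))
```

View pics/t4.png

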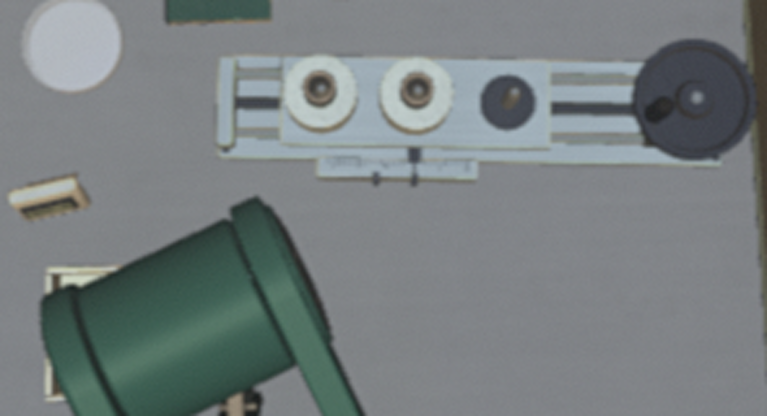

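View pics/s4.png

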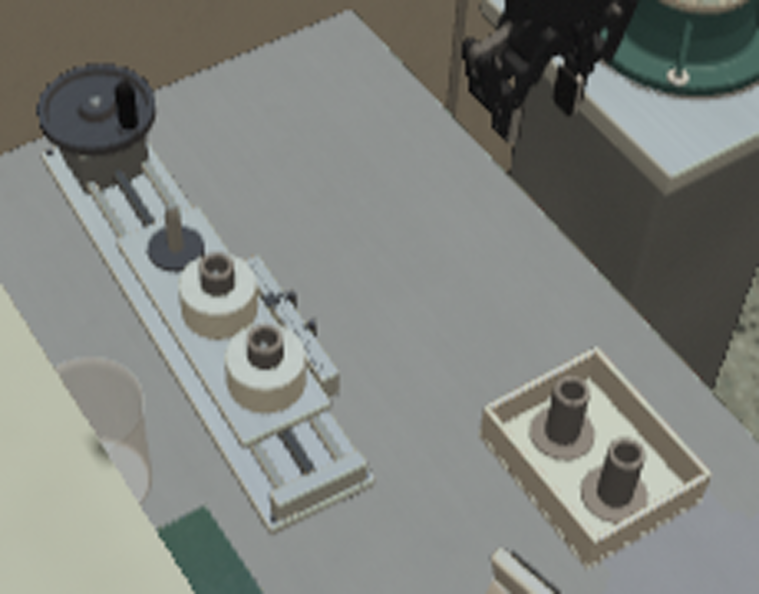

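Both rolls are seated on spindles 2 and 3, both cores stand in the box, and the pointer is still on the loading mark. Now I'll crank clockwise 35.4 mm to the running mark.

Run:
```python
from h import *
np.set_printoptions(precision=4,suppress=True)
th=8.190645-2*np.pi
bot.reach(hpos(th,.25),DOWN); jaws.grip(.5); bot.move_straight(hpos(th,.17)); bot.move_straight(hpos(th),velocity=.06)
print(bot.state()["force"]); jaws.grip(0); print(bot.state()["finger_gap"])
a=crank(th,-2*np.pi*2.75,vel=.1,verbose=False); bot.hold(.3)
o=offsets(); print(a,o,bot.state()["force"],bot.state()["time"])
```

```text
[-0.4276  1.0074 -0.0182]
0.1901255750410017
-15.371299901923447 (np.float64(0.03329830661441138), np.float64(-0.0023486577942271047), [(np.float64(325.38), 323), (np.float64(325.31), 285), (np.float64(325.08), 214)], [(np.float64(324.13), 87), (np.float64(338.93), 55), (np.float64(324.14), 126), (np.float64(339.04), 116), (np.float64(324.24), 58), (np.float64(339.02), 51)]) [8.2261 4.8589 4.4692] 76.95
```

Run:
```python
from h import *
a=crank(-15.371299901923447,-2*np.pi*.2,vel=.1,verbose=False); bot.hold(.3); print(offsets()[:2])
jaws.grip(.5); p=np.array(bot.state()["eef_pos"]); bot.move_straight([p[0],p[1],.24]); bot.reach([.424,.0,.35],GX); bot.hold(.5)
c=snap("top"); print(a,offsets(),bot.state()["time"])
S=snap("side");v=lambda i,h:cv2.resize(i,None,fx=h/i.shape[0],fy=h/i.shape[0],interpolation=cv2.INTER_CUBIC)
cv2.imwrite("pics/f.png",np.hstack([v(c["img"][160:230,260:385],230),v(S["img"][110:290,225:455],230)]))
```

```text
(np.float64(0.03542205196316045), np.float64(-0.0003290610704315411))
-16.627936963359364 (np.float64(0.03542205786983291), np.float64(-0.00020086964083051995), [(np.float64(324.4), 322), (np.float64(324.38), 296), (np.float64(324.34), 213)], [(np.float64(324.12), 91), (np.float64(338.96), 54), (np.float64(324.15), 123), (np.float64(339.05), 115), (np.float64(324.27), 56), (np.float64(338.98), 53)]) 82.1083
```

View pics/f.png

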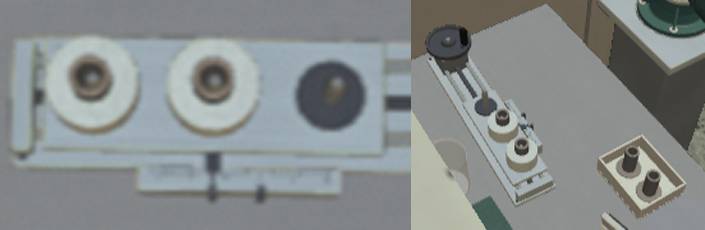

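The pointer (324.4 px) is in line with the running clip (324.2 px), the rolls are seated, the cores are in the box and the robot is clear.

```bash
python3 -c "
from bench import bot, camrig, jaws
print(bot.job_done())"
```

```text
the job is handed in; nothing more can be done
None
```

I handed the job in at about 82 s of the 208 s allowed: both cores are in the box, both rolls are seated on spindles 2 and 3, the pointer is about 0.2 mm from the running mark by my measurement, and the timer was not touched; the hand-in call gave no verdict.

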